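# Put back the read battery pack, hold the next one up to the label reader

## Task

We are checking the scanner battery packs on the packing bench: the blue pack has been read, so stand it back fully down in its own blue-marked dock and let go of it. Then take the orange pack out of its dock and hold it up in the air to the yellow label reader, neck up, with the middle of its bar-code label at the reading point and the label squarely facing the lens, which looks down at a slant, so the pack must lean back. Finish there, keeping the orange pack still in the gripper, and leave the green pack and the other things on the bench where they are.

Things in the scene. Friction and masses are not known exactly. Their poses are not given: they have to be found in the camera images.
- blue_pack: battery pack, 0.2 to 0.4 kg: grey body 40 x 54 mm (x, y), 70 mm high, band and neck blue; centred on top a grip neck 30 x 30 mm, from 70 to 108 mm above the underside, flat sides. White bar-code label on the 54 mm wide face towards its +x. Origin: centre of the underside; z up to the neck. At the start it stands upright on the bench.
- orange_pack: battery pack, 0.2 to 0.4 kg: grey body 40 x 54 mm (x, y), 70 mm high, band and neck orange; centred on top a grip neck 30 x 30 mm, from 70 to 108 mm above the underside, flat sides. White bar-code label on the 54 mm wide face towards its +x. Origin: centre of the underside; z up to the neck. At the start it stands in the orange dock, label facing away from the robot.
- orange_label (a point): centre of the orange pack's bar-code label (42 x 36 mm), 20 mm along +x and 38 mm above the pack's origin; axes as the pack's.
- green_pack: battery pack, 0.2 to 0.4 kg: grey body 40 x 54 mm (x, y), 70 mm high, band and neck green; centred on top a grip neck 30 x 30 mm, from 70 to 108 mm above the underside, flat sides. White bar-code label on the 54 mm wide face towards its +x. Origin: centre of the underside; z up to the neck. It stands in the green dock and stays there.
- blue_slot (a point): inner floor centre of the blue dock: black open pocket 46 x 60 mm inside (x, y), 35 mm deep, 5 mm walls; blue plates on the 22 mm ledge at its -x side and on its +x face. Floor 13 mm above the bench, z up; a pack fits with x along this x, 3 mm free all round. The three docks stand in a row along y, 90 mm apart, in any order.
- orange_slot (a point): inner floor centre of the orange dock: black open pocket 46 x 60 mm inside (x, y), 35 mm deep, 5 mm walls; orange plates on the 22 mm ledge at its -x side and on its +x face. Floor 13 mm above the bench, z up; a pack fits with x along this x, 3 mm free all round. The three docks stand in a row along y, 90 mm apart, in any order. The orange pack stands in it.
- reader: fixed label reader: dark base plate 290 x 140 x 8 mm with a red and white round target 70 mm across; origin on the bench under the target's centre, x from the target to the 24 mm post (215 mm along x, 308 mm high), z up. Plate from -50 to 240 mm along x.
- head: yellow head of the reader on its post, 75 x 64 x 52 mm, with a red-ringed lens in its black front. Origin: the lens, 127 mm along the reader's x from the target's centre, 259 mm above the bench. It looks along its own -x, back towards the robot and 25 degrees below level.
- read_point (a point): the reading point: straight above the middle of the round target, 200 mm above the bench, 140 mm from the lens on its axis. Its x points to the lens (25 degrees up from level), its y is level, its z leans 25 degrees back from the vertical, away from the lens. Squarely presented, the pack's axes agree with these axes.
- flask: steel drinking flask, 66 mm across, 200 mm high, standing; origin centre of its underside.
- tape: roll of brown packing tape lying flat, 110 mm across, 48 mm high; origin centre of its underside.
- carton: small closed cardboard carton 120 x 90 x 70 mm; origin centre of its underside.
- stapler: red and black stapler 140 x 34 x 41 mm; origin centre of its underside.
- calculator: grey desk calculator 140 x 85 x 20 mm; origin centre of its underside.
- marker: white and blue marker pen lying flat, 110 x 14 x 14 mm; origin centre of its underside.
There are look-alikes about, which are no part of the job. Leave any purple look-alike of the blue_pack alone.

How it is judged:
By the outcome, as a careful person would: the job done as asked, in the order asked, and still so for the second after the job is handed in, while the arm keeps its last pose, push and grip.
It also fails if it takes over 58 s, if anything falls off the work surface, if the arm or the gripper's body presses on something with over 40 N, if the wrist force passes 120 N, or if a joint passes its speed limit or range.

## Robot

A 6-joint arm with a two-finger parallel gripper is mounted at the origin on the work surface. World frame = base frame: x ahead of the robot, y to its left, z up, the work surface at z = 0. Lengths are in mm, angles in degrees, forces in N, time in s.
With the tool pointing down it reaches from about 325 to 925 mm from the base axis. Payload 3.1 kg.
Tool frame: the origin (TCP) lies at the very end of the fingers, on their centre line; the grasp point (between the pads) lies grasp_offset behind it (grasp_offset is the distance from the TCP to the grasp point, in mm); z points along the fingers, y is the line along which they close (so a half turn about z gives the same grasp; the last joint's range is limited). The gripper opens to 85 mm and grips with 20 to 120 N. Pads are 22 mm wide; open, the fingers measure 114 mm over their backs; the gripper's body (76 mm by 85 mm) begins 54 mm behind the grasp point. The pads swing forward as they close: fully open they stand 13 mm farther back than shut.
Start: joints at [-77.074, 12.427, 92.441, -0, 75.132, -6.429], TCP at [207.154, -589.683, 199.6] pointing down, gripper open.
Joint ranges: [-157.48, 157.48], [-44.54, 120.13], [17.64, 146.25], [-64.5, 244.5], [7.68, 150.69], [-147.95, 147.95]. Speed limits (degrees/s): [159.86, 159.86, 180, 180, 180, 180].

## Interface

Orientations are given as [roll, pitch, yaw] about the fixed x, y, z axes, in that order (R = Rz(yaw) Ry(pitch) Rx(roll)).
In Python, from station import * gives the robot as it stands. Calls block until the motion is done:
- goto(position, orientation): joint-space move of the TCP to a pose.
- move_l(position, attitude=None, speed=150): straight line of the TCP; attitude=None keeps the orientation; speed is the mean speed in mm/s.
- move_j(angles): joint-space move.
- grip(opening, squeeze=None): finger opening in mm; squeeze is the grip in N (None keeps the last); returns when the fingers have stopped.
- wait(seconds).
- solve_ik(position, orientation): joint angles nearest the present ones, or None.
- get_obs(): the state.
- get_image(name): name is "scene" or "side" or "wrist"; returns the picture (420x560x3 uint8, red, green, blue); there is no depth.
- get_calibration(name): a dict with "fx", "fy", "cx", "cy" (pixels), "R" (3x3) and "t" (3): a world point X has camera coordinates R X + t; the wrist camera has in their place "mount" (4x4, takes a point from camera to tool coordinates, whose origin is the TCP and whose axes are the flange's). Camera axes: x right, y down, z forward; pixel columns grow to the right and rows downward; lengths in mm; the calibration is good to about 2 mm. A picture is of the moment at which its call begins: read the wrist's pose just before it. get_calibration takes no time and is no camera call.
A pose or a line that the arm cannot do raises Unreachable and nothing moves.
- sign_off(): hands the job in; it is judged then, once.
Trained networks look in the newest picture that a camera, given by its name, has taken for a name from the list of things; names that differ only in an ending like _2 or _b are one class to them, and where a whole thing is asked for, a point or a joint stands for the part that bears it (a point fixed in the world has none). Each returns a list of dicts, best first, with "score" (0 to 1); they miss things now and then, are a little off and sometimes report something else, mostly with a low value. They report only what shows in the picture. A call takes as long as a camera call. They do not tell look-alikes from the thing itself.
- spot_in(name, camera): "extent" ([centre column, centre row, width, height] in pixels, round what is visible of it).
- regions_of(name, camera): "region" (420x560 bool, what is visible of it) and "extent" ([centre column, centre row, width, height] in pixels, round what is visible of it).
The state is a dict: "t": time; "joint_pos": joint angles; "qvel": joint speeds; "effort": joint torques, N m; "tcp_pos": TCP position; "ee_rot": TCP orientation; "wrist_force": force on the tool from outside, world axes, zero at the start; "moment": the same for the moment, N m; "grip_width": finger opening in mm; "grip_force": force on a finger pad.
Only numpy, scipy, OpenCV 4.12 (cv2) and the standard library are available. Lean on these libraries where they do the work, as an engineer would, in place of code of your own. Each camera call takes 0.05 s, during which the arm holds its last target. There are 200 camera calls.

## Working session

There is one attempt and no reset: what is moved stays moved. The work goes in short steps, each a Python script; the robot and the scene stay as the last script left them, time stands still between calls to the robot, and variables do not carry over. Pictures are saved under pics/ and viewed, at most 12 in all, crops included, and the job is handed in when it is done.

```bash
mkdir -p pics; ls; python3 - <<'E'
from station import *
import cv2,numpy as np
o=get_obs();print({k:np.round(v,2) for k,v in o.items()})
for c in("scene","side","wrist"):
    im=get_image(c);cv2.imwrite(f"pics/{c}0.png",im[...,::-1])
    print(c,get_calibration(c))
    for n in("blue_pack","orange_pack","green_pack","blue_slot","orange_slot","reader","head","flask"):
        try: print(n,[(round(d["score"],2),np.round(d["extent"]).astype(int).tolist()) for d in spot_in(n,c)][:4])
        except Exception as e: print(n,e)
a=cv2.imread("pics/scene0.png");
E
```

```text
pics
{'t': np.float64(0.0), 'joint_pos': array([-77.07,  12.48,  92.53,  -0.  ,  75.13,  -6.43]), 'qvel': array([-0.03,  0.  , -0.07, -0.04,  0.01, -0.08]), 'effort': array([ 0.000e+00, -3.968e+01, -3.039e+01, -0.000e+00,  1.000e-02,
       -0.000e+00]), 'tcp_pos': array([ 206.97, -588.81,  198.29]), 'ee_rot': array([-1.7987e+02, -1.0000e-02,  1.9360e+01]), 'wrist_force': array([-0.76, -0.55, -0.04]), 'moment': array([ 0.05,  0.  , -0.02]), 'grip_force': np.float64(0.0), 'grip_width': np.float64(85.73)}
scene {'fx': 420.1352799943762, 'fy': 420.1352799943762, 'cx': 284.9753289425069, 'cy': 207.40285222908173, 'R': array([[-0.01280702,  0.99980618,  0.01495244],
       [ 0.74714597,  0.0195065 , -0.66437369],
       [-0.66453659,  0.00266301, -0.74725098]]), 't': array([  -9.75335781, -267.31066002, 1634.71225631])}
blue_pack [(0.94, [344, 223, 24, 30]), (0.7, [313, 217, 20, 34])]
orange_pack [(0.67, [213, 220, 21, 28])]
green_pack [(0.97, [242, 213, 22, 31])]
blue_slot [(0.95, [186, 230, 25, 32])]
orange_slot [(0.72, [217, 229, 20, 26]), (0.67, [262, 296, 39, 37])]
reader [(0.88, [36
[... 677 characters left out ...]
 27, 24])]
reader [(0.72, [175, 288, 137, 113])]
head [(0.66, [132, 252, 54, 39])]
flask [(0.85, [238, 152, 26, 57]), (0.31, [290, 128, 43, 14])]
wrist {'fx': 349.6032661266918, 'fy': 349.6032661266918, 'cx': 272.5300632278515, 'cy': 200.4683793273835, 'mount': array([[ 1.84343431e-04, -9.48758994e-01, -3.16000532e-01,
         8.06273145e+01],
       [ 9.99999966e-01,  2.32722329e-04, -1.15360498e-04,
        -7.61724666e-01],
       [ 1.82989690e-04, -3.16000501e-01,  9.48759005e-01,
        -1.73084231e+02],
       [ 0.00000000e+00,  0.00000000e+00,  0.00000000e+00,
         1.00000000e+00]])}
blue_pack []
orange_pack []
green_pack []
blue_slot []
orange_slot []
reader []
head []
flask []
```

```bash
python3 - <<'E'
import cv2,numpy as np
a=cv2.imread("pics/scene0.png");b=cv2.imread("pics/side0.png")
cv2.imwrite("pics/c1.png",cv2.resize(a[170:370,140:440],(800,533),interpolation=cv2.INTER_CUBIC))
cv2.imwrite("pics/c2.png",cv2.resize(b[100:360,80:400],(738,600),interpolation=cv2.INTER_CUBIC))
E
```

```text
(no output)
```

View pics/c1.png

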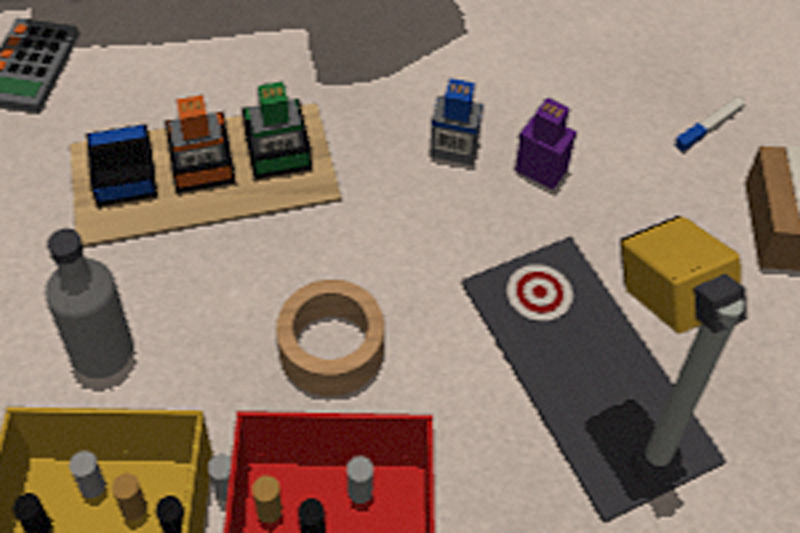

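View pics/c2.png

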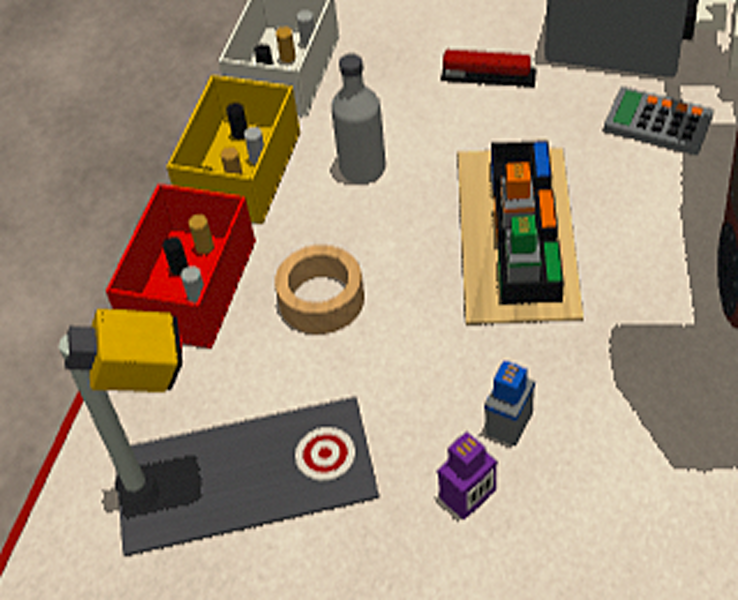

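The blue pack is at about (312,217) in the scene image and its purple look-alike at (346,222). From low to high y the docks are blue (empty), orange, green. The target is at (342,280). I'll turn these into rough positions, then look from above with the wrist camera.

```bash
cat > h.py <<'E'
from station import *
import cv2,numpy as np
from scipy.spatial.transform import Rotation as Ro
def cam(name):
    c=get_calibration(name);K=np.array([[c["fx"],0,c["cx"]],[0,c["fy"],c["cy"]],[0,0,1]])
    if "mount" in c:
        o=get_obs();T=np.eye(4);T[:3,:3]=Ro.from_euler("xyz",o["ee_rot"],degrees=True).as_matrix();T[:3,3]=o["tcp_pos"]
        M=np.linalg.inv(T@np.array(c["mount"]));return K,M[:3,:3],M[:3,3]
    return K,np.array(c["R"]),np.array(c["t"])
def plane(C,u,v,z):
    K,R,t=C;o=-R.T@t;d=R.T@np.linalg.inv(K)@[u,v,1];return o+d*(z-o[2])/d[2]
def proj(C,P):
    K,R,t=C;q=(np.atleast_2d(P)@R.T+t)@K.T;return q[:,:2]/q[:,2:]
def shot(n,f=None):
    C=cam(n);im=get_image(n)
    if f: cv2.imwrite(f"pics/{f}.png",im[...,::-1]);np.savez(f"pics/{f}.npz",K=C[0],R=C[1],t=C[2])
    return C,im
E
python3 - <<'E'
from h import *
C=cam("scene")
for n,u,v,z in(("blue",312.5,202,108),("purple",346.6,210,108),("bslot",185.8,231,48),("orange",211,208.6,121),("green",242,204,121),("target",342.5,279.5,8),("post",389,340.6,8)):
    print(n,plane(C,u,v,z).round())
for p in ([520,-40,260],[450,60,300]):
  for yaw in (-90,0,90,180): print(p,yaw,solve_ik(p,[180,0,yaw]))
E
```

```text
blue [429.  97. 108.]
purple [459. 197. 108.]
bslot [ 503. -283.   48.]
orange [ 475. -202.  121.]
green [ 455. -113.  121.]
target [637. 183.   8.]
post [818. 289.   8.]
[520, -40, 260] -90 None
[520, -40, 260] 0 [-1.21121589e+01 -2.93115856e+00  1.02378147e+02 -2.54444375e-14
  8.05530114e+01  7.78878411e+01]
[520, -40, 260] 90 [-12.11215889  -2.93115856 102.37814714   0.          80.55301142
 -12.11215889]
[520, -40, 260] 180 [ -12.11215889   -2.93115856  102.37814714    0.           80.55301142
 -102.11215889]
[450, 60, 300] -90 None
[450, 60, 300] 0 [-1.27523696e+00 -1.31488556e+01  1.07214295e+02 -2.54444375e-14
  8.59345605e+01  8.87247630e+01]
[450, 60, 300] 90 [ -1.27523696 -13.14885563 107.21429515   0.          85.93456049
  -1.27523696]
[450, 60, 300] 180 [ -1.27523696 -13.14885563 107.21429515   0.          85.93456049
 -91.27523696]
```

```bash
python3 - <<'E'
from h import *
goto([480,-150,320],[180,0,90]); wait(.2); shot("wrist","w1")
for n in("blue_slot","orange_slot","orange_pack","green_pack"): print(n,[(round(d["score"],2),np.round(d["extent"]).astype(int).tolist()) for d in spot_in(n,"wrist")][:4])
goto([500,190,330],[180,0,90]); wait(.2); shot("wrist","w2")
for n in("blue_pack","reader","head"): print(n,[(round(d["score"],2),np.round(d["extent"]).astype(int).tolist()) for d in spot_in(n,"wrist")][:4])
print(get_obs()["t"],get_obs()["tcp_pos"])
E
```

```text
blue_slot [(0.83, [280, 243, 65, 60])]
orange_slot [(0.61, [266, 187, 66, 68])]
orange_pack [(0.63, [273, 191, 42, 55])]
green_pack [(0.84, [254, 126, 42, 55])]
blue_pack [(0.8, [226, 217, 38, 58]), (0.7, [244, 145, 50, 60])]
reader [(0.79, [438, 110, 243, 183])]
head []
5.4083 [500.17717072 189.45440134 329.99744438]
```

View pics/w1.png

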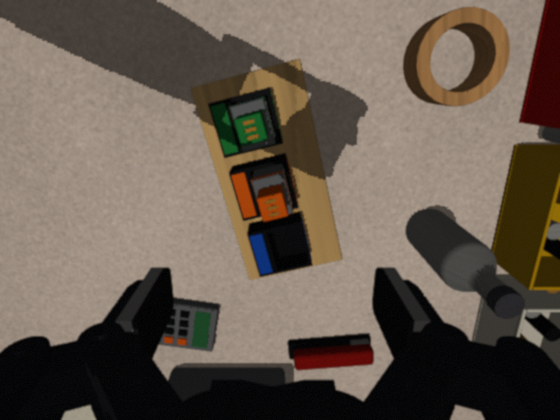

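View pics/w2.png

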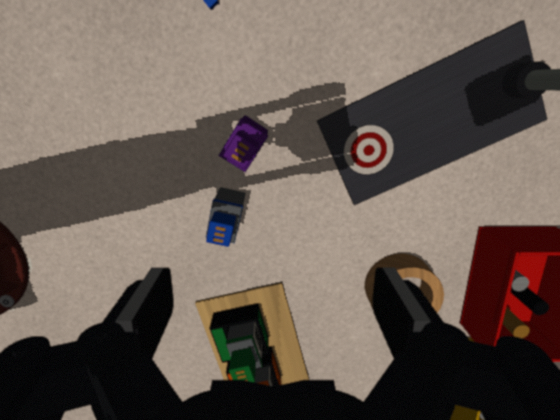

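The wrist views show the row of docks turned by about 16°: blue pocket (280,243), orange (265,187), green (245,122). The blue pack is at (225,215), the purple one at (244,145) and the target at (369,150). Next are closer views and silhouette fits.

```bash
cat >> h.py <<'E'
from scipy.optimize import minimize
def box(x0,x1,y0,y1,z0,z1): return np.array([[x,y,z] for x in(x0,x1) for y in(y0,y1) for z in(z0,z1)],float)
PACK=[box(-20,20,-27,27,0,70),box(-15,15,-15,15,70,108)]
DOCK=[box(-28,28,-35,35,-13,35),box(-50,-28,-35,35,-13,0)]
PLATE=[box(-50,240,-70,70,0,8)]
def render(C,parts,x,y,yaw,z0,S=4):
    m=np.zeros((420*S,560*S),np.uint8);R=Ro.from_euler("z",yaw,degrees=True).as_matrix()
    for b in parts:
        q=proj(C,b@R.T+[x,y,z0]);cv2.fillConvexPoly(m,cv2.convexHull(((q+.5)*S).astype(np.float32)).astype(np.int32),1)
    return cv2.resize(m.astype(np.float32),(560,420),interpolation=cv2.INTER_AREA)
def fit(C,mask,parts,p0,z0,steps=(8,8,8)):
    M=mask.astype(np.float32)
    f=lambda p:1-np.minimum(M,(r:=render(C,parts,*p,z0))).sum()/np.maximum(M,r).sum()
    best=None
    for dy in(-12,0,12):
        p=np.array(p0,float)+[0,0,dy]
        s=minimize(f,p,method="Nelder-Mead",options=dict(initial_simplex=np.vstack([p]+[p+np.eye(3)[i]*steps[i] for i in range(3)]),xatol=.1,fatol=1e-4))
        if best is None or s.fun<best.fun: best=s
    return best.x.round(1),round(1-best.fun,3)
E
python3 - <<'E'
from h import *
def look(n,f):
    C,im=shot("wrist",f);r=regions_of(n,"wrist");return C,r
# reader from w2-like position now
C,r=look("reader","w3"); 
if r: print("reader",fit(C,r[0]["region"],PLATE,(637,183,30),0))
goto([435,110,230],[180,0,90]);wait(.2)
C,r=look("blue_pack","w4")
for d in r: print(d["score"],np.round(d["extent"]),fit(C,d["region"],PACK,(430,97,-10),0))
goto([500,-235,250],[180,0,90]);wait(.2)
C,r=look("blue_slot","w5")
for d in r: print(d["score"],np.round(d["extent"]),fit(C,d["region"],DOCK,(500,-280,15),13))
r=regions_of("orange_pack","wrist")
for d in r: print("o",d["score"],np.round(d["extent"]),fit(C,d["region"],PACK,(475,-202,15),13))
r=regions_of("green_pack","wrist")
for d in r: print("g",d["score"],np.round(d["extent"]),fit(C,d["region"],PACK,(455,-113,15),13))
print(get_obs()["t"])
a=cv2.imread("pics/w5.png")[90:290,160:400];b=cv2.imread("pics/w4.png")[90:290,160:400]
cv2.imwrite("pics/c5.png",cv2.resize(np.vstack([a,b])[:, :],(720,1200),interpolation=cv2.INTER_CUBIC)[:600])
cv2.imwrite("pics/c4.png",cv2.resize(b,(720,600),interpolation=cv2.INTER_CUBIC))
E
```

```text
reader (array([635.5, 182. ,  25.9]), np.float64(0.961))
0.84 [303.  79.  69.  78.] (array([430.,  97., -22.]), np.float64(0.0))
0.8 [272. 181.  47.  72.] (array([432.9,  95.4, -12.2]), np.float64(0.972))
0.9 [264. 207.  79.  71.] (array([ 497.6, -288.7,   17.7]), np.float64(0.879))
0.66 [243. 134.  84.  84.] (array([ 472.3, -201.3,   15.8]), np.float64(0.375))
o 0.64 [251. 134.  55.  65.] (array([ 478.5, -201. ,   14. ]), np.float64(0.973))
g 0.7 [226.  40.  60.  74.] (array([ 455.9, -114. ,   15.7]), np.float64(0.971))
8.1583
```

View pics/c5.png

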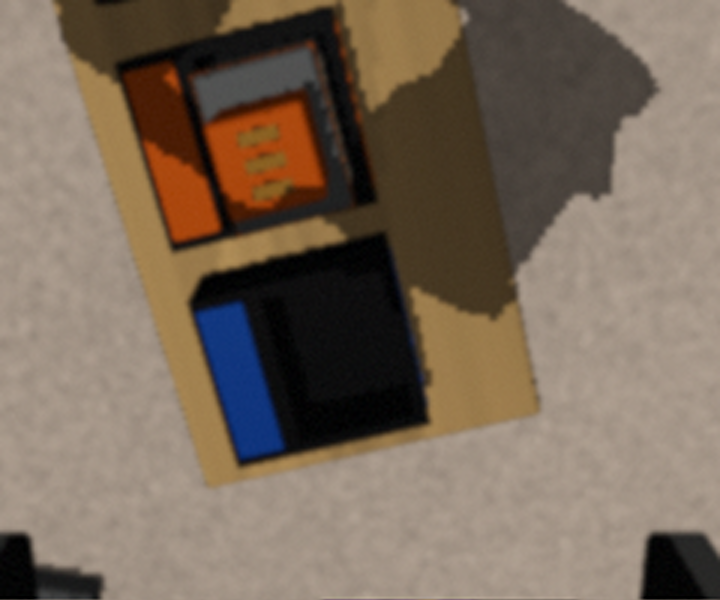

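View pics/c4.png

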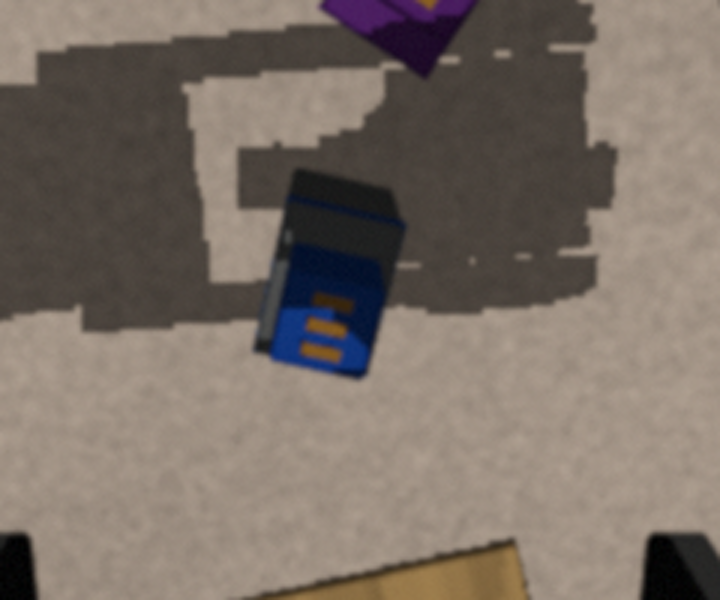

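The dock row and packs are clear. The blue neck top is at about (268,205) px in w4, and the blue rim corners are at about (302,230) and (288,168) in w5. I'll refine the dock pose next.

```bash
python3 - <<'E'
from h import *
d=np.load("pics/w5.npz");C=(d["K"],d["R"],d["t"])
r=regions_of("blue_slot","wrist")[0]["region"]
for h in(0,8,15,22,29,35):
    D=[DOCK[0],box(-50,-28,-35,35,-13,h)]
    print(h,fit(C,r,D,(500,-288,15),13))
a=plane(C,302.3,230,48);b=plane(C,288.3,168.3,48);print(a,b,np.linalg.norm(a-b))
R=Ro.from_euler("z",15,degrees=True).as_matrix()
for s,p in((-1,a),(1,b)): print("centre",p-R@[28,35*s,0])
print("orange plate check")
# pads IK: final pose both grips
x,y,yaw=635.5,182,25.9
Rr=Ro.from_euler("z",yaw,degrees=True)*Ro.from_euler("y",-25,degrees=True)
RP=np.array([x,y,200]);org=RP-Rr.apply([20,0,38])
for k in(0,90,180,270):
    T=Rr*Ro.from_euler("z",k,degrees=True)*Ro.from_euler("x",180,degrees=True)
    tcp=org+Rr.apply([0,0,80]);print(k,T.as_euler("xyz",degrees=True).round(1),tcp.round(1),np.round(s,1) if (s:=solve_ik(tcp,T.as_euler("xyz",degrees=True))) is not None else None)
    T=Ro.from_euler("z",14.6+k,degrees=True)*Ro.from_euler("x",180,degrees=True)
    print("  dock",T.as_euler("xyz",degrees=True).round(1),solve_ik([478.5,-201,95],T.as_euler("xyz",degrees=True)))
    T=Ro.from_euler("z",-12.2+k,degrees=True)*Ro.from_euler("x",180,degrees=True)
    print("  blue",solve_ik([433,95.4,80],T.as_euler("xyz",degrees=True)))
print(get_obs()["t"])
E
```

```text
0 (array([ 497.8, -288.9,   17. ]), np.float64(0.878))
8 (array([ 497.9, -288.7,   17.1]), np.float64(0.901))
15 (array([ 498.1, -288.8,   17.4]), np.float64(0.923))
22 (array([ 498.9, -288.8,   16.3]), np.float64(0.943))
29 (array([ 499.7, -288.4,   15.3]), np.float64(0.958))
35 (array([ 500.4, -288.2,   14.3]), np.float64(0.955))
[ 534.25051916 -312.97563199   48.        ] [ 516.76022191 -239.59340459   48.        ] 75.43780085041048
centre [ 498.14592945 -286.41516134   48.        ]
centre [ 498.77296535 -280.64774177   48.        ]
orange plate check
0 [180.  -25.   25.9] [603.2 166.3 229.6] [  4.1  -4.7 110.8  11.6  51.1  62.7]
  dock [180.    0.   14.6] [-3.05368045e+01  6.30655610e+00  1.11559118e+02 -2.54444375e-14
  6.21343255e+01  4.48631955e+01]
  blue [ 3.34143230e+00 -1.78061440e+00  1.21838476e+02 -2.54444375e-14
  5.99421388e+01  1.05541432e+02]
90 [155.   -0.  115.9] [603.2 166.3 229.6] [  4.1  -4.7 110.8  11.6  51.1 -27.3]
  dock [180.    0.  104.6] [-30.53680453   6.3065561  111.5591184    0.          62.1343255
 -45.13680453]
  blue [ 3.34143230e+00 -1.78061440e+00  1.21838476e+02 -2.54444375e-14
  5.99421388e+01  1.55414323e+01]
180 [ 180.    25.  -154.1] [603.2 166.3 229.6] [   4.1   -4.7  110.8   11.6   51.1 -117.3]
  dock [ 180.     0.  -165.4] [ -30.53680453    6.3065561   111.5591184     0.           62.1343255
 -135.13680453]
  blue [  3.3414323   -1.7806144  121.83847558   0.          59.94213882
 -74.4585677 ]
270 [-155.     0.   -64.1] [603.2 166.3 229.6] None
  dock [-180.     0.   -75.4] [-30.53680453   6.3065561  111.5591184    0.          62.1343255
 134.86319547]
  blue None
8.2083
```

```bash
python3 - <<'E'
from h import *
import station
print("go",getattr(station,"grasp_offset",None))
def st(): o=get_obs();print(round(o["t"],2),o["tcp_pos"].round(1),o["ee_rot"].round(1),o["wrist_force"].round(1),round(o["grip_width"],1),round(o["grip_force"],1))
g=[180,0,90-12.2]
goto([432.9,95.4,185],g)
move_l([432.9,95.4,76],speed=120);st()
grip(20,60);st()
move_l([432.9,95.4,190],speed=150);st()
goto([500.5,-288.1,200],[180,0,90+14.6])
move_l([500.5,-288.1,140],speed=120);wait(.3);st()
C,im=shot("wrist","w6")
cv2.imwrite("pics/c6.png",cv2.resize(im[...,::-1],(800,600),interpolation=cv2.INTER_CUBIC))
E
```

```text
go 18.700000000000003
10.56 [433.8  95.3  76.8] [179.9  -0.   77.8] [-0.5 -0.4 -0.2] 85.3 0.0
11.19 [433.5  95.5  76.5] [179.9  -0.   77.8] [ 1.1 -0.4  3.4] 20.1 1.3
12.1 [431.9  95.3 188.8] [-179.9    0.    77.8] [ 0.1 -0.6  0.3] 19.9 0.0
14.5 [ 501.  -288.5  141. ] [1.799e+02 1.000e-01 1.046e+02] [-0.3  0.1 -0.2] 20.1 0.0
```

View pics/c6.png

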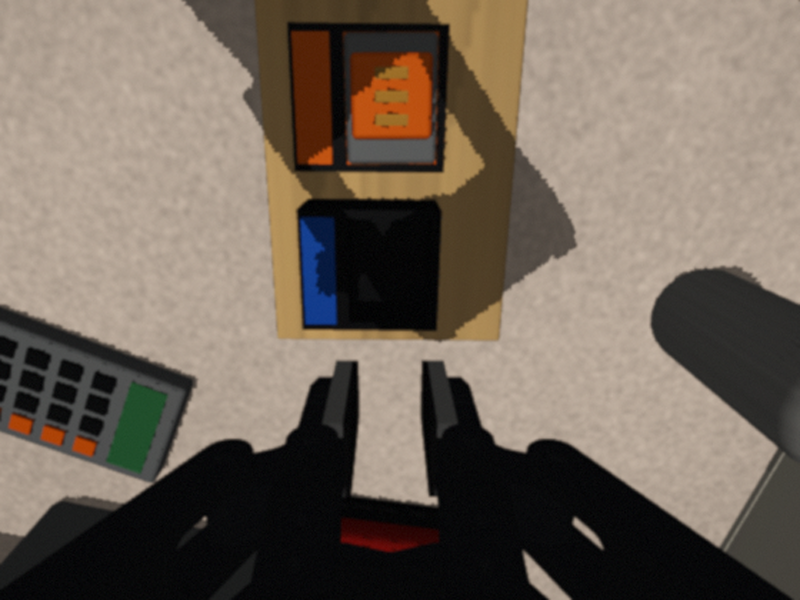

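The grasp was empty: the width went to 20 mm. I need to see where the blue pack is now.

```bash
python3 - <<'E'
from h import *
C,im=shot("scene","s2");C2,im2=shot("side","d2")
a=im[170:310,250:410,::-1];b=im2[180:320,230:390,::-1]
cv2.imwrite("pics/c7.png",cv2.resize(np.hstack([a,b]),(800,350),interpolation=cv2.INTER_CUBIC))
for c,p in((C,im),(C2,im2)): pass
for n,c in(("scene",C),("side",C2)):
    im=get_image(n)
    for d in regions_of("blue_pack",n): print(n,d["score"],np.round(d["extent"]),fit(c,d["region"],PACK,(433,95,-12),0))
E
```

```text
scene 0.93 [312. 214.  16.  29.] (array([433.7,  93.3,  -9.5]), np.float64(0.894))
scene 0.79 [345. 223.  21.  35.] (array([433.,  95., -24.]), np.float64(0.0))
side 0.97 [282. 305.  29.  37.] (array([ 463.4,  196. , -102. ]), np.float64(0.857))
side 0.8 [301. 274.  26.  33.] (array([435. ,  93.7,  -8.3]), np.float64(0.91))
```

View pics/c7.png

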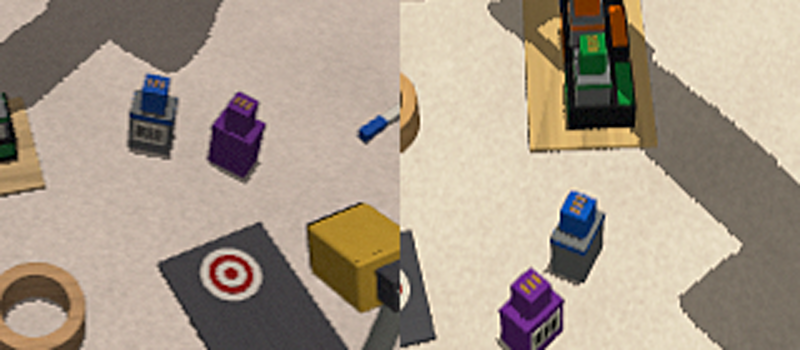

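The blue pack hasn't moved: the scene and side fits agree with (433,95). In w6 the fingertips show well behind the nominal TCP, about 30 mm, so the fingers closed just above the neck. I'll retry lower. The opening of 85 mm clears the 40 mm body, and the width after closing will tell neck (30) from body (40).

```bash
cat >> h.py <<'E'
def st(): o=get_obs();print(round(o["t"],2),o["tcp_pos"].round(1),o["ee_rot"].round(1),o["wrist_force"].round(1),round(o["grip_width"],1),round(o["grip_force"],1))
E
python3 - <<'E'
from h import *
move_l([500.5,-288.1,200],speed=200)
grip(85)
g=[180,0,90-12]
goto([433.2,94.8,185],g)
for z in (76,66,58,52):
    move_l([433.2,94.8,z],speed=150)
    if abs(get_obs()["wrist_force"][2])>8: st();break
st();grip(20,60);st()
E
```

```text
19.02 [432.7  94.8  51.6] [-179.9    0.    78. ] [ 0.7 -0.2 -1.1] 84.9 0.0
19.57 [433.9  94.8  52.4] [179.9  -0.   78. ] [0.8 0.1 0.1] 28.5 59.7
```

```bash
python3 - <<'E'
from h import *
move_l([433.2,94.8,140],speed=150);st()
C,im=shot("wrist","w7")
goto([500.5,-288.1,150],[180,0,90+14.6])
move_l([500.5,-288.1,106],speed=120);wait(.3);st()
C,im=shot("wrist","w8")
cv2.imwrite("pics/c8.png",cv2.resize(im[...,::-1],(800,600),interpolation=cv2.INTER_CUBIC))
r=regions_of("blue_pack","wrist");print([(d["score"],np.round(d["extent"])) for d in r])
E
```

```text
20.31 [431.8  94.7 138.6] [-179.8    0.    78. ] [-0.6  0.4 -4.5] 29.1 59.2
22.62 [ 501.2 -288.6  107.1] [1.799e+02 1.000e-01 1.046e+02] [ 0.3 -0.1 -2.7] 28.9 59.3
[(0.94, array([274., 253.,  84., 158.]))]
```

View pics/c8.png

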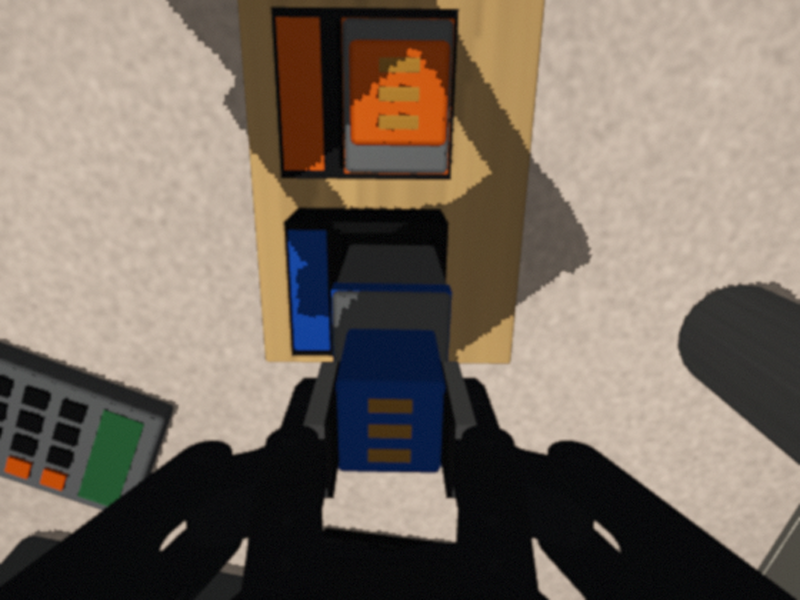

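The blue pack hangs square in the gripper over its dock. I'll lower it while watching the wrist force.

```bash
python3 - <<'E'
from h import *
f0=get_obs()["wrist_force"]
for z in (99,95,91,87,83,79,75,71,68,66.5):
    move_l([500.5,-288.1,z],speed=80)
    o=get_obs();df=o["wrist_force"]-f0;print(z,o["tcp_pos"].round(1),df.round(1))
    if df[2]>10 or np.hypot(*df[:2])>15: break
st()
E
```

```text
99 [ 499.7 -287.6   97.9] [ 1.6 -0.8  1.2]
95 [ 500.1 -287.9   94.4] [ 0.7  0.5 -0. ]
91 [ 500.2 -287.9   90.6] [1.6 0.8 0.6]
87 [ 500.2 -287.8   86.5] [ 0.6 -0.5 -0. ]
83 [ 500.2 -287.9   82.5] [0.4 0.2 0.6]
79 [ 500.2 -287.8   78.5] [0.8 0.2 0.3]
75 [ 500.2 -287.9   74.5] [ 0.5 -0.4  0.8]
71 [ 500.2 -287.9   70.6] [ 1.5 -0.7  1.2]
68 [ 500.3 -287.9   67.7] [0.8 0.2 0.2]
66.5 [ 500.4 -288.1   66.4] [ 1.4  0.3 -0.4]
25.23 [ 500.4 -288.1   66.4] [-180.    -0.   104.6] [ 0.2  0.2 -4.3] 28.9 59.3
```

```bash
python3 - <<'E'
from h import *
move_l([500.5,-288.1,65.2],speed=60);st()
grip(60);st()
move_l([500.5,-288.1,150],speed=150)
grip(85)
goto([485,-222,200],[180,0,104.6]);wait(.2);st()
C,im=shot("wrist","w9")
for n,p in(("blue_pack",(500.5,-288,14.6)),("orange_pack",(478.5,-201,14.6)),("green_pack",(456,-114,14.6))):
    for d in regions_of(n,"wrist"): print(n,d["score"],np.round(d["extent"]),fit(C,d["region"],PACK,p,13))
C,im=shot("scene","s3")
for n,p in(("blue_pack",(500.5,-288,14.6)),("orange_pack",(478.5,-201,14.6)),("green_pack",(456,-114,14.6))):
    for d in regions_of(n,"scene"): print(n,d["score"],np.round(d["extent"]),fit(C,d["region"],PACK,p,13))
b=im[170:270,160:300,::-1];a=cv2.imread("pics/w9.png")
cv2.imwrite("pics/c9.png",np.hstack([cv2.resize(a,(400,300)),cv2.resize(b,(400,300),interpolation=cv2.INTER_CUBIC)]))
E
```

```text
25.48 [ 500.9 -288.3   65.5] [180.    0.  104.6] [-0.8  0.3 -2.4] 29.2 59.4
25.88 [ 500.8 -288.3   65.6] [180.    0.  104.6] [0.4 0.7 0.3] 60.2 0.0
27.61 [ 484.4 -222.4  198.7] [-1.799e+02 -1.000e-01  1.046e+02] [ 0.   0.2 -1. ] 84.9 0.0
blue_pack 0.61 [274. 252.  42.  85.] (array([ 500.1, -286.4,   13.4]), np.float64(0.893))
orange_pack 0.74 [276. 156.  46.  66.] (array([ 480.4, -200.9,   13.5]), np.float64(0.974))
orange_pack 0.26 [261. 149.  84.  82.] (array([ 446.3, -201.5,    0.7]), np.float64(0.572))
green_pack 0.64 [274.  43.  51.  79.] (array([ 455.5, -113.8,   15.1]), np.float64(0.98))
blue_pack 0.78 [345. 222.  24.  36.] (array([ 500.5, -288. ,    2.6]), np.float64(0.0))
blue_pack 0.58 [185. 225.  20.  24.] (array([ 493.4, -290.2,    5.2]), np.float64(0.77))
orange_pack 0.6 [213. 222.  19.  26.] (array([ 477.8, -204.6,   16.8]), np.float64(0.671))
green_pack 0.79 [244. 214.  17.  26.] (array([ 453.4, -113.9,    6.8]), np.float64(0.642))
```

View pics/c9.png

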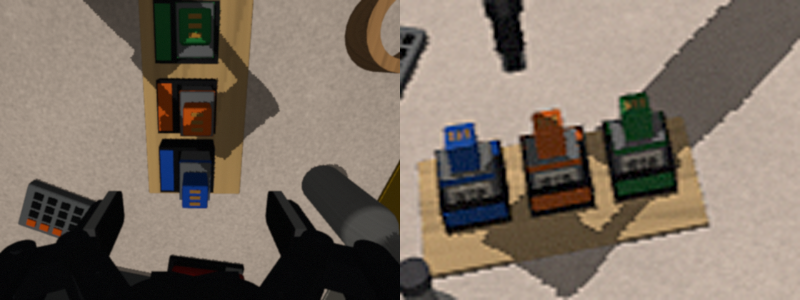

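The blue pack sits level with the others in its dock. I'll refine the reader pose from the saved views and grasp and lift the orange pack in the same step.

```bash
python3 - <<'E'
from h import *
def red(f,C,guess):
    a=cv2.imread(f"pics/{f}.png").astype(int);u,v=proj(C,[guess])[0]
    m=(a[...,2]>a[...,1]*1.8)&(a[...,2]>80);yy,xx=np.nonzero(m);k=np.hypot(xx-u,yy-v)<32
    k=np.hypot(xx-u,yy-v)<(32 if f[0]=="w" else 13)
    return plane(C,xx[k].mean(),yy[k].mean(),8).round(1),k.sum()
for f in("w2","w3"):
    d=np.load(f"pics/{f}.npz");print(f,red(f,(d["K"],d["R"],d["t"]),[635.5,182,8]))
print(red("scene0",cam("scene"),[635.5,182,8]),red("side0",cam("side"),[635.5,182,8]))
# plate edges: dark quad fit in w3
d=np.load("pics/w3.npz");C=(d["K"],d["R"],d["t"]);a=cv2.imread("pics/w3.png")
e=[]
g=cv2.GaussianBlur(cv2.cvtColor(a,cv2.COLOR_BGR2GRAY),(3,3),0).astype(float)
R=Ro.from_euler("z",25.9,degrees=True).as_matrix()
for s in(1,-1):
    P=[]
    for x in np.arange(-30,150,5):
        off=np.arange(60,80,.5);q=proj(C,np.array([[x,s*o,8] for o in off])@R.T+[635.5,182,0])
        val=cv2.remap(g.astype(np.float32),q[:,0].astype(np.float32)[None],q[:,1].astype(np.float32)[None],cv2.INTER_LINEAR)[0]
        i=np.argmax(np.gradient(val))
        if np.gradient(val)[i]>4: P.append((x,off[i]*s))
    P=np.array(P);c=np.polyfit(*P.T,1);res=P[:,1]-np.polyval(c,P[:,0]);P=P[abs(res)<2];c=np.polyfit(*P.T,1);print("side",s,len(P),"dyaw",np.degrees(np.arctan(c[0])).round(2),"off",c[1].round(2))
# orange
X,Y=479.4,-200.9
goto([X,Y,175],[180,0,104.2])
move_l([X,Y,65],speed=130);st()
grip(20,90);st()
move_l([X,Y,218],speed=150);wait(.2);st()
shot("wrist","w10")
E
```

```text
w2 (array([638.7, 182.4,   8. ]), np.int64(482))
w3 (array([638.9, 182.7,   8. ]), np.int64(490))
(array([636.6, 181.7,   8. ]), np.int64(122)) (array([636.5, 182.4,   8. ]), np.int64(148))
side 1 36 dyaw 0.07 off 70.22
side -1 36 dyaw -0.08 off -69.05
29.27 [ 480.3 -201.6   66. ] [1.799e+02 1.000e-01 1.042e+02] [-0.4 -0.7  1.2] 85.0 0.0
29.82 [ 480.3 -201.2   65.7] [1.799e+02 1.000e-01 1.042e+02] [1.4 0.2 2.2] 28.5 90.4
31.18 [ 478.8 -200.5  216.8] [-1.799e+02 -1.000e-01  1.042e+02] [ 0.7 -0.  -4.4] 28.0 89.7
```

```bash
cat > fin.py <<'E'
from h import *
Rr=Ro.from_euler("z",25.9,degrees=True)*Ro.from_euler("y",-25,degrees=True)
RP=np.array([637.3,182.3,200]);H=52.3
T=Rr*Ro.from_euler("zx",[90,180],degrees=True) if 0 else Rr*Ro.from_euler("z",90,degrees=True)*Ro.from_euler("x",180,degrees=True)
A=T.as_euler("xyz",degrees=True)
TCP=RP+Rr.apply([-20,0,H-38])
PRE=TCP-90*Rr.apply([1,0,0])*[1,1,0]+[0,0,25]
def label():
    o=get_obs();t=Ro.from_euler("xyz",o["ee_rot"],degrees=True)
    p=t*Ro.from_euler("x",180,degrees=True)*Ro.from_euler("z",-90,degrees=True)
    p=t*(T.inv()*Rr)
    return o["tcp_pos"]+p.apply([20,0,38-H]),p.apply([1,0,0])
E
python3 - <<'E'
from fin import *
print(TCP,A,PRE,solve_ik(PRE,A),solve_ik(TCP,A))
goto(PRE,A);st()
move_l(TCP,speed=80);wait(.6);st()
l=np.mean([label()[0] for _ in range(5)],0);print("label",l.round(1),"err",(l-RP).round(1),label()[1],Rr.apply([1,0,0]))
lab=np.array([[20,y,z] for y,z in((-21,20),(21,20),(21,56),(-21,56))])
for n in("scene","side"):
    C,im=shot(n,n+"F");c=im[...,::-1].copy()
    ok=regions_of("orange_pack",n);print(n,[(round(d["score"],2),np.round(d["extent"])) for d in ok])
    org=RP-Rr.apply([20,0,38])
    m=np.zeros((420,560),np.float32)
    for b in PACK: cv2.fillConvexPoly(m,cv2.convexHull(proj(C,Rr.apply(b)+org).astype(np.float32)).astype(np.int32),1)
    if ok: M=ok[0]["region"]; print("IoU",(M*m).sum()/np.maximum(M,m).sum(),"centroid diff",np.mean(np.nonzero(M),1)-np.mean(np.nonzero(m),1))
    u,v=proj(C,[RP])[0].astype(int);crop=c[v-75:v+75,u-100:u+100];cv2.imwrite(f"pics/F{n}.png",crop)
cv2.imwrite("pics/c10.png",cv2.resize(np.hstack([cv2.imread("pics/Fscene.png"),cv2.imread("pics/Fside.png")]),(800,300),interpolation=cv2.INTER_CUBIC))
E
```

```text
[615.55805111 171.74267686 204.50783612] [ 1.55000000e+02 -1.27222187e-14  1.15900000e+02] [542.18319131 136.11375926 229.50783612] [  0.55967404 -13.8176798  118.58632571  13.07203474  53.10367716
 -31.1645121 ] [  4.62431928  -1.56005786 110.54863136  11.8816784   48.14260751
 -27.43032457]
32.48 [542.6 135.3 229.6] [1.550e+02 1.000e-01 1.159e+02] [-0.1 -0.5 -4.3] 28.2 89.6
34.3 [615.6 171.7 204.5] [155.    0.  115.9] [-0.8  0.2 -3.9] 28.5 89.6
label [637.3 182.3 200. ] err [-0. -0.  0.] [0.8152736  0.39587353 0.42262644] [0.81527622 0.39587686 0.42261826]
scene [(0.57, array([345., 233.,  30.,  47.]))]
IoU 0.7588179 centroid diff [ 3.08461516 -0.37536108]
side [(0.96, array([222., 253.,  30.,  41.])), (0.54, array([224., 397.,  67.,  42.]))]
IoU 0.7770961 centroid diff [ 1.88935798 -0.27399096]
```

View pics/c10.png

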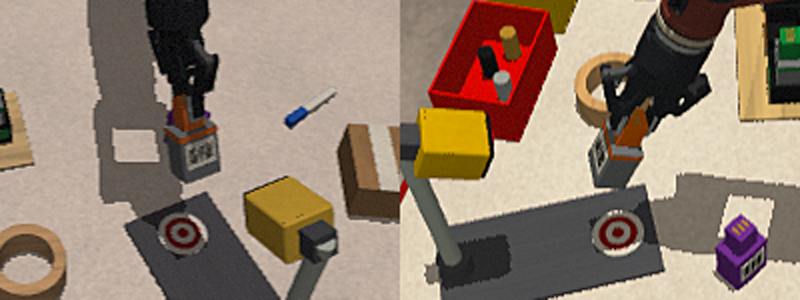

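The orange pack is held up, tilted, with the label facing the lens. The label appears 1–2 px below the expected spot in both views, at about (202,155) where (200,150) was expected in the crop. I'll measure that offset by a joint fit of the body in both cameras.

```bash
python3 - <<'E'
from fin import *
S=4
def ren(C,parts,R,o):
    m=np.zeros((420*S,560*S),np.uint8)
    for b in parts: cv2.fillConvexPoly(m,cv2.convexHull(((proj(C,R.apply(b)+o)+.5)*S).astype(np.float32)).astype(np.int32),1)
    return cv2.resize(m.astype(np.float32),(560,420),interpolation=cv2.INTER_AREA)
org=RP-Rr.apply([20,0,38]);D=[]
for n in("scene","side"):
    C,im=shot(n);M=regions_of("orange_pack",n)[0]["region"].astype(np.float32)
    ig=cv2.dilate(ren(C,[box(-16,16,-16,16,68,115)],Rr,org),np.ones((5,5)))>0
    D.append((C,M,~ig))
    # label centroid: bright pixels in the projected label area
    q=proj(C,[RP])[0];g=im.astype(int).min(2)
    lm=cv2.dilate(ren(C,[np.array([[20,y,z] for y in(-24,24) for z in(12,62)],float)],Rr,org),np.ones((5,5)))>0
    # template: white label vs surroundings -> shift search
    L=ren(C,[np.array([[20,y,z] for y in(-21,21) for z in(20,56)],float)],Rr,org);N=ren(C,[PACK[0]],Rr,org)
    gg=cv2.GaussianBlur(g.astype(np.float32),(3,3),0);best=max(((np.corrcoef(gg[K>.5],np.roll(L,(dy,dx),(0,1))[K>.5])[0,1],dx,dy) for dx in range(-4,5) for dy in range(-4,6) for K in [np.roll(N,(dy,dx),(0,1))]))
    print(n,"label shift",best)
def f(p):
    R=Rr*Ro.from_euler("y",p[3],degrees=True);s=0
    for C,M,k in D:
        r=ren(C,[PACK[0]],R,org+p[:3]);s+=1-(np.minimum(M,r)*k).sum()/(np.maximum(M,r)*k).sum()
    return s
for fr in(0,1):
    h=f if fr else (lambda p:f(np.r_[p,0]));n=4 if fr else 3
    s=minimize(h,np.zeros(n),method="Nelder-Mead",options=dict(initial_simplex=np.vstack([np.zeros(n),np.eye(n)*6]),xatol=.1,fatol=1e-4));print(s.x.round(1),s.fun, f(np.zeros(4)))
print(get_obs()["t"])
E
```

```text
scene label shift (np.float64(0.5127635783123269), -1, 0)
side label shift (np.float64(0.3747215637550625), -4, -4)
[ 0.8 -2.4  3.2] 0.15582036972045898 0.24349493
[ 0.6 -2.9  2.4 -0.2] 0.15561139583587646 0.24349493
34.7
```

```bash
python3 - <<'E'
from fin import *
S=4
def ren(C,parts,R,o):
    m=np.zeros((420*S,560*S),np.uint8)
    for b in parts: cv2.fillConvexPoly(m,cv2.convexHull(((proj(C,R.apply(b)+o)+.5)*S).astype(np.float32)).astype(np.int32),1)
    return cv2.resize(m.astype(np.float32),(560,420),interpolation=cv2.INTER_AREA)
org=RP-Rr.apply([20,0,38])
C,im=shot("wrist","w11");r=regions_of("orange_pack","wrist")
print([(d["score"],np.round(d["extent"])) for d in r]);M=r[0]["region"].astype(np.float32)
def f(p):
    m=ren(C,PACK,Rr,org+Rr.apply(p[:3]));return 1-np.minimum(M,m).sum()/np.maximum(M,m).sum()
s=minimize(f,np.zeros(3),method="Nelder-Mead",options=dict(initial_simplex=np.vstack([np.zeros(3),np.eye(3)*5]),xatol=.1,fatol=1e-4));print("pack-frame offset",s.x.round(1),1-s.fun,1-f(np.zeros(3)))
m=ren(C,PACK,Rr,org);c=im[...,::-1].copy();k,_=cv2.findContours((m>.5).astype(np.uint8),0,1);cv2.drawContours(c,k,-1,(0,0,255),1)
cv2.imwrite("pics/c11.png",cv2.resize(c[100:340,130:420],(725,600)))
st()
E
```

```text
[(0.97, array([274., 252.,  84., 160.]))]
pack-frame offset [-0.5 -1.5 -3.7] 0.9634396433830261 0.92439127
34.8 [615.6 171.7 204.5] [155.    0.  115.9] [ 0.3  0.4 -3.4] 28.4 89.6
```

View pics/c11.png

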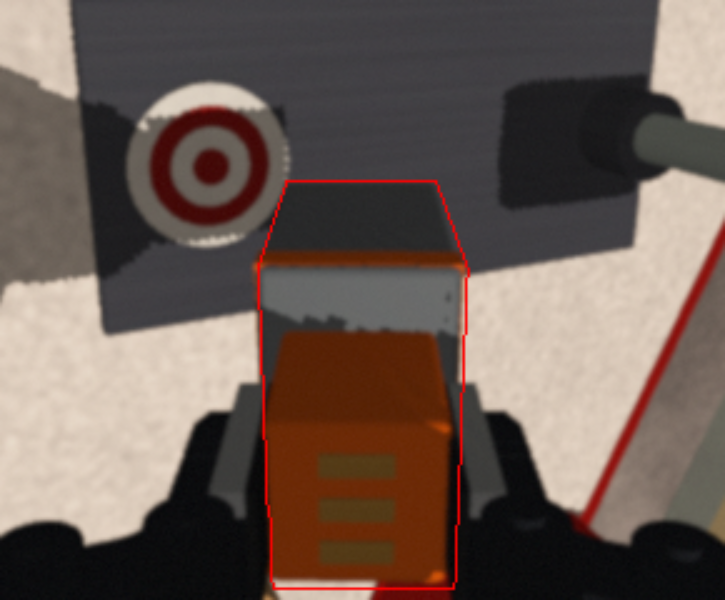

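The predicted outline matches the held pack to 1–2 px in the wrist view. The residuals of the different cameras have opposite signs, so I'm making no further correction.

```bash
python3 -c "
from station import *
print(sign_off())"
```

```text
the job is handed in; nothing more can be done
None
```

I handed the job in at about 35 s: the blue pack is fully down in its dock and released, and the orange pack is held still at the reading point, neck up, label squarely facing the lens; camera checks agree to about 4 mm, and the first grasp of the blue pack closed empty without moving it.

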